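# Test three push catches and mark the stiff one

## Robot

A 6-joint arm with a two-finger parallel gripper is mounted at the origin on the work surface. World frame = base frame: x ahead of the robot, y to its left, z up, the work surface at z = 0. Lengths are in m, angles in degrees, forces in N, time in s.
With the tool pointing down it reaches from about 0.425 to 1.125 m from the base axis. Payload 14.9 kg.
Tool frame: the origin (TCP) lies midway between the tips of the shut fingers; the grasp point (between the pads) lies 19 mm behind it (grip_point_offset is the z of the grasp point in the tool frame, in m); z points along the fingers, y is the line along which they close (so a half turn about z gives the same grasp; the last joint's range is limited). The gripper opens to 91 mm and grips with 3 to 60 N. Pads are 32 mm wide; open, the fingers measure 118 mm over their backs; the gripper's body (76 mm by 178 mm) begins 60 mm behind the grasp point.
Start: joints at [65.701, 21.709, 99.362, -0, 58.929, -1.908], TCP at [0.267, 0.647, 0.214] pointing down, gripper open.
Joint ranges: [-158.91, 158.91], [-42.39, 125.64], [0.06, 152.35], [-60.88, 240.88], [17.5, 164.5], [-176.32, 176.32]. Speed limits (degrees/s): [108.29, 108.29, 136.94, 180, 180, 180].

## Interface

Orientations are given as [roll, pitch, yaw] about the fixed x, y, z axes, in that order (R = Rz(yaw) Ry(pitch) Rx(roll)).
In Python, from cell import * gives the robot as it stands.
- The arm moves only by the tool play_rows, never from a script. Its argument "series" is a list of rows, each a list of 3 entries, a list of its own where there are three numbers: the shift along the world's x, y, z in mm, then the turn, a rotation vector about the world's x, y, z in degrees, then the closure, from -1 (fully open) to 1 (shut). In form: [[[x, y, z], [ax, ay, az], gripper], ...]. A call has 1 to 8 rows; each row is the pose to reach, as a shift and turn from the pose commanded when the call began; what a row does not reach only later rows make up. A row lasts 1/8 s, in which the tool goes at most 62.5 mm and 10.7 degrees, less where a joint would pass 70% of its speed; a pose out of reach is approached as far as the arm can. A call with a gripper value outside its range is refused whole. The fingers move at their own pace and stop on an object; "grip_force" is the grip in N (left out, the last holds). Time passes only in rows, so rows that repeat a pose let the fingers close. It gives the time, the measured TCP pose, the force, the opening and the grip force at its end, in the units of the state.
- sense(): the state, without advancing time (a new reading comes with each control period).
- camera(name): name is "side" or "top" or "wrist"; returns a dict with "pixels" (384x512x3 uint8, blue, green, red), "range_z" (384x512 float32, m along the optical axis (not along the pixel's ray), 0 where there is no reading), "fov_y" (degrees; the focal length in pixels is half the picture's height over the tangent of half this angle, whatever the lens; pixels are square), "cx", "cy" (the principal point, pixels), "rvec" (rotation vector, rad) and "tvec" (3), from world to camera coordinates, as OpenCV has them. Camera axes: x right, y down, z forward; pixel columns grow to the right and rows downward; lengths in m; the calibration is good to about 2 mm. A picture is of the moment at which its call begins.
- hand_in(): hands the job in; it is judged then, once.
The state is a dict: "t": time; "q": joint angles; "qd": joint speeds; "effort": joint torques, N m; "eef_pos": TCP position; "eef_rot": TCP orientation; "force": force on the tool from outside, world axes, zero at the start; "torque": the same for the moment, N m; "opening": finger opening in m; "gripper_force": force on a finger pad.
Only numpy, scipy, OpenCV 4.12 (cv2) and the standard library are available. Lean on these libraries where they do the work, as an engineer would, in place of code of your own. Each camera call takes 0.05 s, during which the arm holds its last target. There are 200 camera calls.

## Task

Test the three push catches on the chest rail: press each straight down until it clicks in and stays, but never with more than 15 N. The two sound ones click at under 10 N; the third is too stiff, so let it spring back out unclicked, and then stand the wooden dowel fully home in the hole behind that stiff catch, leaving the sound ones clicked in and the other tools where they lie.

Things in the scene. Friction and masses are not known exactly. Their poses are not given: they have to be found in the camera images.
- rail: A fixed hardwood chest rail lying on the bench, 160 (x) x 340 (y) x 60 mm high; origin at the centre of its underside, x across it (away from the robot at yaw 0), y along it, z up. Three push catches stand in a row along its near side and three round dowel holes along its far side, one hole straight behind each catch. It also carries flat steel plates 2 mm thick around the catches.
- catch_a_top (a point): Centre of the flat top of the steel push catch at the rail's +y end (rail frame x -30, y +100 mm): a steel head 26 mm across and 7 mm thick on a 16 mm stem, its top 22 mm above the rail's top when out, 11 mm when clicked in. It moves with the catch.
- catch_a (a joint): Travel of that catch straight down, in m: 0 is out, 0.011 is its bottom stop. The resistance rises evenly to a peak after about 5 mm, falls away quickly, and at about 7.5 to 8.5 mm the catch snaps over (clicks) and stays down by itself at 0.011; let go before that, it springs back out. Peak force: two of the three catches are sound and click at 3 to 7 N, pressed slowly; the third, which may be any of them and looks the same, would need some 20 N, rising by about 5 N per mm.
- hole_a (a point): Centre of the mouth of the round hole behind that catch (75 mm further along rail x): 24 mm wide, 30 mm deep, upright, in the rail's top face (60 mm above the bench).
- catch_b_top (a point): Centre of the flat top of the steel push catch in the middle (rail frame x -30, y 0 mm): a steel head 26 mm across and 7 mm thick on a 16 mm stem, its top 22 mm above the rail's top when out, 11 mm when clicked in. It moves with the catch.
- catch_b (a joint): Travel of that catch straight down, in m: 0 is out, 0.011 is its bottom stop. The resistance rises evenly to a peak after about 5 mm, falls away quickly, and at about 7.5 to 8.5 mm the catch snaps over (clicks) and stays down by itself at 0.011; let go before that, it springs back out. Peak force: two of the three catches are sound and click at 3 to 7 N, pressed slowly; the third, which may be any of them and looks the same, would need some 20 N, rising by about 5 N per mm.
- hole_b (a point): Centre of the mouth of the round hole behind that catch (75 mm further along rail x): 24 mm wide, 30 mm deep, upright, in the rail's top face (60 mm above the bench).
- catch_c_top (a point): Centre of the flat top of the steel push catch at the rail's -y end (rail frame x -30, y -100 mm): a steel head 26 mm across and 7 mm thick on a 16 mm stem, its top 22 mm above the rail's top when out, 11 mm when clicked in. It moves with the catch.
- catch_c (a joint): Travel of that catch straight down, in m: 0 is out, 0.011 is its bottom stop. The resistance rises evenly to a peak after about 5 mm, falls away quickly, and at about 7.5 to 8.5 mm the catch snaps over (clicks) and stays down by itself at 0.011; let go before that, it springs back out. Peak force: two of the three catches are sound and click at 3 to 7 N, pressed slowly; the third, which may be any of them and looks the same, would need some 20 N, rising by about 5 N per mm.
- hole_c (a point): Centre of the mouth of the round hole behind that catch (75 mm further along rail x): 24 mm wide, 30 mm deep, upright, in the rail's top face (60 mm above the bench).
- dowel_center (a point): Centre of the loose plain wooden marker dowel, 20 mm in diameter and 100 mm long, about 30 g, standing upright on the bench at first; its z axis runs along it. It fits any of the holes, and when fully home stands 70 mm out of the rail.
- hammer: A carpenter's hammer with a wooden handle, 260 mm long, lying beyond the rail; leave alone. Origin under the middle of its length, x along the handle.
- plane: A wooden block plane, 200 x 60 mm, 35 mm high with a steel iron standing up to about 60 mm, lying on the right; leave alone. Origin under its centre, x along it.
- chisel: A wood chisel with a wooden handle, 220 mm long, 28 mm high, lying on the left; leave alone. Origin under its middle, x along it.

How it is judged (in metres and radians):
On the way, in this order (a step that is already met when the one before it is completed fails the run):
1. two catches are clicked in, the third is out (((value of joint catch_a below 0.004 m and value of joint each of catch_b, catch_c above 0.009 m) or (value of joint each of catch_a, catch_c above 0.009 m and value of joint catch_b below 0.004 m) or (value of joint each of catch_a, catch_b above 0.009 m and value of joint catch_c below 0.004 m))), for 0.2 s.
2. the dowel stands home in the hole behind the catch that is out (((value of joint catch_a below 0.004 m and value of joint each of catch_b, catch_c above 0.009 m and horizontal distance between dowel_center and hole_a below 0.009 m and z of dowel_center in the frame of hole_a below 0.024 m and angle between dowel_center's own z axis and vertical below 0.2 rad) or (value of joint each of catch_a, catch_c above 0.009 m and value of joint catch_b below 0.004 m and horizontal distance between dowel_center and hole_b below 0.009 m and z of dowel_center in the frame of hole_b below 0.024 m and angle between dowel_center's own z axis and vertical below 0.2 rad) or (value of joint each of catch_a, catch_b above 0.009 m and value of joint catch_c below 0.004 m and horizontal distance between dowel_center and hole_c below 0.009 m and z of dowel_center in the frame of hole_c below 0.024 m and angle between dowel_center's own z axis and vertical below 0.2 rad))), for 0.2 s.
At the end, for the whole second after the job is handed in: Two catches are clicked in (travel over 9 mm), the third stands out (under 4 mm), and the dowel stands at rest in the hole behind the third: centre within 9 mm of the hole's axis, at most 4 mm short of fully home, leaning under 0.2 rad (((value of joint catch_a below 0.004 m and value of joint each of catch_b, catch_c above 0.009 m and horizontal distance between dowel_center and hole_a below 0.009 m and z of dowel_center in the frame of hole_a below 0.024 m and angle between dowel_center's own z axis and vertical below 0.2 rad) or (value of joint each of catch_a, catch_c above 0.009 m and value of joint catch_b below 0.004 m and horizontal distance between dowel_center and hole_b below 0.009 m and z of dowel_center in the frame of hole_b below 0.024 m and angle between dowel_center's own z axis and vertical below 0.2 rad) or (value of joint each of catch_a, catch_b above 0.009 m and value of joint catch_c below 0.004 m and horizontal distance between dowel_center and hole_c below 0.009 m and z of dowel_center in the frame of hole_c below 0.024 m and angle between dowel_center's own z axis and vertical below 0.2 rad)) and linear speed of dowel below 0.02 m/s); the robot touches nothing.
It fails at once if a catch is pressed with more than 15 N (contact force between any of the fingers, the arm, dowel and catch_a above 15 N or contact force between any of the fingers, the arm, dowel and catch_b above 15 N or contact force between any of the fingers, the arm, dowel and catch_c above 15 N).
It fails at once if the hammer, plane or chisel is moved by more than 30 mm (distance of any of hammer, plane, chisel from where it was at the start of the episode above 0.03 m).
It also fails if it takes over 72 s, if anything falls off the work surface, if the arm or the gripper's body presses on something with over 40 N, if the wrist force passes 120 N, or if a joint passes its speed limit or range.

## Working session

There is one attempt and no reset: what is moved stays moved. The work goes in short steps, Python scripts to look and compute and a tool call to move; the robot and the scene stay as the last step left them, time stands still between calls to the robot, and variables do not carry over. Pictures are saved under pics/ and viewed, at most 10 in all, crops included, and the job is handed in when it is done.

Besides the shell and the picture viewer there is one more tool, called after "Emit:" in YAML: its name, and indented under it one key for each argument. play_rows: Moves the arm, as the interface text tells. Its arguments: {"type":"object","properties":{"series":{"type":"array"},"grip_force":{"type":"number"}},"required":["series"]}

```bash
mkdir -p pics
cat > h.py <<'E'
from cell import *
import numpy as np, cv2
def cam(n):
    c=camera(n); p=c["pixels"]; c["f"]=p.shape[0]/2/np.tan(np.radians(c["fov_y"])/2)
    c["R"]=cv2.Rodrigues(np.array(c["rvec"],float))[0]; c["t"]=np.array(c["tvec"],float).ravel(); return c
def pt(c,u,v,z=None):
    d=np.array([(u-c["cx"])/c["f"],(v-c["cy"])/c["f"],1.]); o=-c["R"].T@c["t"]; w=c["R"].T@d
    s=c["range_z"][int(round(v)),int(round(u))] if z is None else (z-o[2])/w[2]
    return o+s*w
def cloud(c):
    v,u=np.mgrid[:384,:512]; Z=c["range_z"]
    P=np.stack([(u-c["cx"])/c["f"]*Z,(v-c["cy"])/c["f"]*Z,Z],-1)
    return (P-c["t"])@c["R"]
E
python3 - <<'E'
from h import *
s=sense(); print({k:np.round(v,3) for k,v in s.items()})
for n in("top","side"):
    c=cam(n); cv2.imwrite(f"pics/{n}1.png",c["pixels"]); print(n,c["f"],c["cx"],c["cy"],-c["R"].T@c["t"])
    np.save(f"{n}.npy",c,allow_pickle=True)
E
```

```text
{'t': np.float64(0.0), 'q': array([65.701, 21.739, 99.396, -0.   , 58.929, -1.908]), 'qd': array([0.026, 0.031, 0.042, 0.064, 0.107, 0.077]), 'effort': array([-6.0000e-03, -7.6372e+01, -4.3436e+01,  6.5000e-02,  4.2000e-02,
       -0.0000e+00]), 'eef_pos': array([0.266, 0.647, 0.213]), 'eef_rot': array([-1.79937e+02, -2.00000e-03,  1.57609e+02]), 'force': array([ 0.697, -0.575, -0.136]), 'torque': array([-0.077,  0.019, -0.006]), 'gripper_force': np.float64(0.0), 'opening': np.float64(0.091)}
top 402.25266376509234 258.3028734568487 186.0692589901383 [ 0.39747469 -0.00212317  1.28958121]
side 349.99887309219105 253.48160763379835 185.18699629200637 [0.54142996 0.9683903  0.63891994]
```

View pics/top1.png

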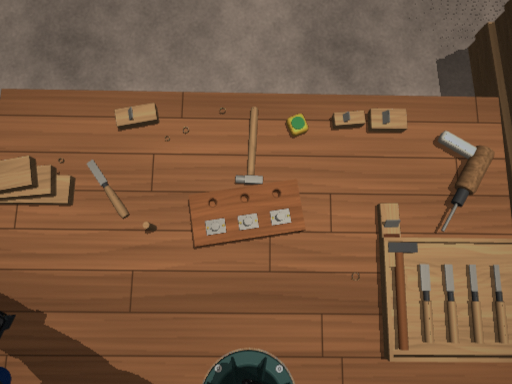

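View pics/side1.png

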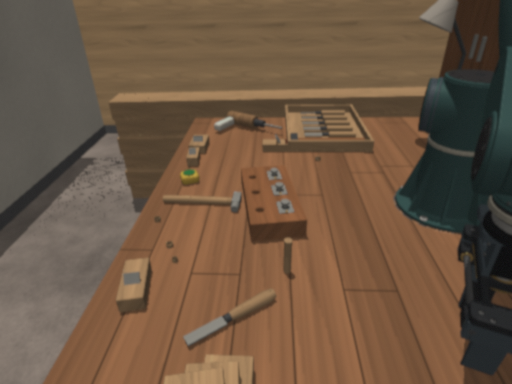

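The top view shows the rail at about (247,213), with catches at (215,227), (248,221) and (280,216). The holes are at (212,202), (244,197) and (276,192), the dowel at (147,226) and the chisel at (107,188). The side view agrees: the dowel stands upright at (288,256), with clear space around it.

Run:
```python
from h import *
c=np.load("top.npy",allow_pickle=True).item(); P=cloud(c); z=P[...,2]
m=np.zeros(z.shape,np.uint8); m[170:255,180:315]=1
r=((z>.052)&(z<.068)&(m>0)).astype(np.uint8)
print("bench z",np.median(z[260:280,200:300]),"rail z",np.median(z[r>0]))
cn=max(cv2.findContours(r,0,1)[0],key=cv2.contourArea)
hull=np.array([pt(c,*p[0],z=.06)[:2] for p in cn],np.float32)
print(cv2.minAreaRect(hull*1000))
for k,(u,v) in dict(a=(215,227),b=(248,221),c=(280,216)).items():
    w=np.zeros_like(m); w[v-10:v+11,u-12:u+13]=1; q=(z>.075)&(w>0); print(k,q.sum(),np.round(np.median(z[q]),4),np.round(P[q][:,:2].mean(0),4))
g=c["pixels"].astype(int).sum(2)
for k,(u,v) in dict(a=(212,202),b=(244,197),c=(276,192)).items():
    w=np.zeros_like(m); w[v-7:v+8,u-7:u+8]=1; q=(w>0)&(g<110); ys,xs=np.nonzero(q); print('hole',k,len(xs),g[v-7:v+8,u-7:u+8].min(),np.median(g[v-7:v+8,u-7:u+8]),xs.mean() if len(xs) else 0, ys.mean() if len(xs) else 0, pt(c,xs.mean(),ys.mean(),.06) if len(xs) else 0)
w=np.zeros_like(m); w[210:245,130:165]=1; q=(z>.09)&(w>0); print('dowel top',q.sum(),np.median(z[q]),P[q][:,:2].mean(0)); ys,xs=np.nonzero(q);print(xs.mean(),ys.mean(),pt(c,xs.mean(),ys.mean(),.1))
# side view
s=np.load("side.npy",allow_pickle=True).item();S=cloud(s)
q=np.zeros(z.shape,bool);q[230:280,275:300]=1;q&=(S[...,2]>.03)&(S[...,2]<.11);print('dowel side',q.sum(),np.median(S[q],0),S[q][:,2].max())
q=np.zeros(z.shape,bool);q[160:225,255:305]=1;q&=(S[...,2]>.076)
n,l,st,ce=cv2.connectedComponentsWithStats(q.astype(np.uint8))
for i in range(1,n):
  if st[i,4]>5: print('side',st[i,4],ce[i],np.round(S[l==i].mean(0),4))
```

```text
bench z 0.000603536480720197 rail z 0.060958591398095646
((550.7674560546875, 11.967330932617188), (160.5926971435547, 340.11236572265625), 9.274358749389648)
a 64 0.0826 [0.5    0.1005]
b 62 0.0828 [0.5191 0.0069]
c 61 0.0831 [ 0.5303 -0.0867]
hole a 2 104 280.0 210.5 200.0 [0.58721422 0.12342462 0.06      ]
hole b 2 102 277.0 244.5 195.0 [0.60418523 0.01883961 0.06      ]
hole c 5 90 280.0 276.6 190.4 [ 0.61995259 -0.08067603  0.06      ]
dowel top 44 0.10088593742675457 [0.49880219 0.2918596 ]
146.04545454545453 225.47727272727272 [0.50294078 0.30602831 0.1       ]
dowel side 208 [0.50549005 0.31498309 0.07162366] 0.1001926129418839
side 29 [273.86206897 170.        ] [ 0.5382 -0.0879  0.0798]
side 34 [278.61764706 184.76470588] [0.5231 0.0116 0.0798]
side 42 [284.9047619 201.5      ] [0.5058 0.1081 0.0798]
```

Run:
```python
from h import *
c=np.load("top.npy",allow_pickle=True).item(); P=cloud(c)
print({k:v for k,v in c.items() if k not in("pixels","range_z")})
for u,v in((146,225),(215,227),(248,221),(280,216),(100,300)): print(P[v,u],pt(c,u,v),pt(c,u,v,P[v,u,2]),c["range_z"][v,u])
z=P[...,2]
w=np.zeros(z.shape,bool);w[210:245,130:165]=1;q=(z>.09)&w
ys,xs=np.nonzero(q);print(list(zip(xs,ys)));print(P[q][:,:2].min(0),P[q][:,:2].max(0),z[q].min(),z[q].max())
r=c["pixels"][205:250,125:170];cv2.imwrite("pics/dw.png",np.hstack([cv2.resize(r,(400,400),interpolation=0),cv2.resize((q[205:250,125:170]*255).astype(np.uint8)[...,None].repeat(3,2),(400,400),interpolation=0)]))
```

```text
{'fov_y': 51.031400746255805, 'cx': 258.3028734568487, 'cy': 186.0692589901383, 'rvec': array([ 2.14242132, -2.11833387,  0.22162788]), 'tvec': array([-0.03080185,  0.63255674,  1.19160965]), 'f': np.float64(402.25266376509234), 'R': array([[ 0.00947349, -0.99976848,  0.01931922],
       [-0.98211703, -0.01293573, -0.18782651],
       [ 0.18803293, -0.01719436, -0.9820122 ]]), 't': array([-0.03080185,  0.63255674,  1.19160965])}
[0.50404928 0.30540551 0.10324901] [0.50404928 0.30540551 0.10324901] [0.50404928 0.30540551 0.10324901] 1.1797445
[0.50214393 0.10499387 0.08372616] [0.50214393 0.10499387 0.08372616] [0.50214393 0.10499387 0.08372616] 1.2020038
[0.52104259 0.00666396 0.08552973] [0.52104259 0.00666396 0.08552973] [0.52104259 0.00666396 0.08552973] 1.205477
[ 0.53768794 -0.08965533  0.08140129] [ 0.53768794 -0.08965533  0.08140129] [ 0.53768794 -0.08965533  0.08140129] 1.2143172
[ 0.28135228  0.45883248 -0.00054658] [ 0.28135228  0.45883248 -0.00054658] [ 0.28135228  0.45883248 -0.00054658] 1.2371606
[(np.int64(145), np.int64(222)), (np.int64(146), np.int64(222)), (np.int64(
[... 722 characters left out ...]
)), (np.int64(145), np.int64(226)), (np.int64(146), np.int64(226)), (np.int64(147), np.int64(226)), (np.int64(148), np.int64(226)), (np.int64(149), np.int64(226)), (np.int64(157), np.int64(226)), (np.int64(143), np.int64(227)), (np.int64(144), np.int64(227)), (np.int64(145), np.int64(227)), (np.int64(146), np.int64(227)), (np.int64(147), np.int64(227)), (np.int64(148), np.int64(227)), (np.int64(149), np.int64(227)), (np.int64(144), np.int64(228)), (np.int64(145), np.int64(228)), (np.int64(146), np.int64(228)), (np.int64(147), np.int64(228)), (np.int64(148), np.int64(228)), (np.int64(133), np.int64(235))]
[ 0.39747469 -0.00212317] [0.51328999 0.31559143] 0.09031283249219088 1.2895812131481263
```

View pics/dw.png

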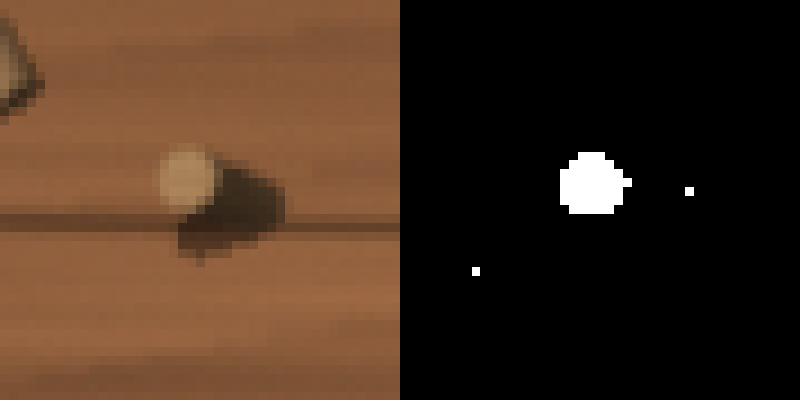

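The mask shows the dowel top cleanly, at about (146,225) in the full image. The stray pixels are range dropouts, which biased the means, so I will exclude them. Now I move above the rail for a wrist view, with the fingers shutting on the way.

Emit:
play_rows:
  series:
    - [[25, -60, 10], [0, 0, 0], 1]
    - [[50, -120, 20], [0, 0, 0], 1]
    - [[75, -180, 30], [0, 0, 0], 1]
    - [[100, -240, 40], [0, 0, 0], 1]
    - [[125, -300, 50], [0, 0, 0], 1]
    - [[150, -360, 60], [0, 0, 0], 1]
    - [[175, -420, 70], [0, 0, 0], 1]
    - [[200, -480, 80], [0, 0, 0], 1]
  grip_force: 20

```text
t: 1.1
eef_pos: [0.457, 0.1891, 0.2903]
eef_rot: [180.0, 0.0, 157.6]
force: [1.0, -0.2, -0.0]
opening: 0.0137
gripper_force: 0.0
```

Emit:
play_rows:
  series:
    - [[10, -50, 0], [0, 0, 0], 1]
    - [[20, -100, 0], [0, 0, 0], 1]
    - [[30, -150, 0], [0, 0, 0], 1]
    - [[30, -150, 0], [0, 0, 0], 1]
    - [[30, -150, 0], [0, 0, 0], 1]

```text
t: 1.72
eef_pos: [0.4865, 0.0413, 0.2897]
eef_rot: [-180.0, -0.0, 157.6]
force: [0.5, 0.7, -0.3]
opening: 0.0007
gripper_force: 0.0
```

Run:
```python
from h import *
s=sense(); print(s["t"],s["eef_pos"],s["eef_rot"],s["force"],s["opening"])
c=cam("wrist"); np.save("w1.npy",c,allow_pickle=True); cv2.imwrite("pics/w1.png",c["pixels"])
print(c["f"],-c["R"].T@c["t"],c["R"][2])
```

```text
1.725 [0.48647744 0.04127346 0.28974093] [-1.79997315e+02 -2.66136464e-02  1.57573018e+02] [ 0.5084572   0.65707515 -0.30184255] 0.000684104552330149
290.983618459778 [0.41020784 0.07274411 0.4601755 ] [ 0.26684218 -0.11124877 -0.95729774]
```

View pics/w1.png

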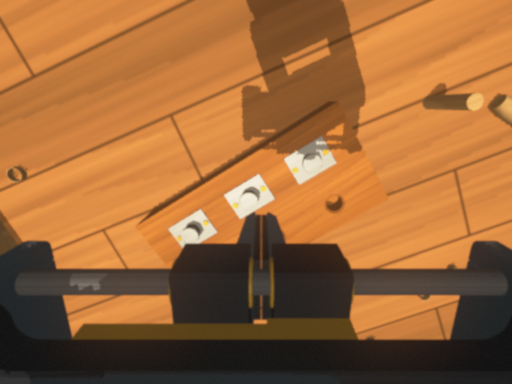

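The wrist view shows catch a at (313,163), b at (248,199), c at (190,235), hole a at (335,203) and the dowel top at (475,101). The fingertips are near (262,215).

```bash
cat > m.py <<'E'
from h import *
def blobs(c,lo,hi,amin=15):
    P=cloud(c); z=P[...,2]; q=((z>lo)&(z<hi)&(c["range_z"]>0)).astype(np.uint8)
    n,l,st,ce=cv2.connectedComponentsWithStats(q)
    for i in range(1,n):
        if st[i,4]>=amin:
            A=P[l==i]; e=(A[:,:2].max(0)-A[:,:2].min(0))*1000
            if e.max()<45 and .4<A[0,0]<.75: print(st[i,4],np.round(ce[i],1),"med",np.round(np.median(A,0),4),"mid",np.round((A.max(0)+A.min(0))/2,4)[:2],"ext",np.round(e))
def rail(b,a,c):pass
E
python3 - <<'E'
from m import *
for n in("top","w1","side"):
    c=np.load(n+".npy",allow_pickle=True).item(); print(n); blobs(c,.076,.095); blobs(c,.0955,.106)
# rail frame from top rect
R=cv2.Rodrigues(np.array([0,0,np.radians(9.27)]))[0][:2,:2]; o=np.array([.5508,.0120])
for k,y in zip("abc",(.1,0,-.1)): print(k,o+R@[-.03,y],o+R@[.045,y])
c=np.load("w1.npy",allow_pickle=True).item()
g=c["pixels"].max(2); sub=g[185:222,315:355]; print(sub.min(),np.median(sub))
for th in (60,75,90,110):
    q=(sub<th).astype(np.uint8); cn=cv2.findContours(q,0,1)[0]
    if cn:
        k=max(cn,key=cv2.contourArea)
        (x,y),(w,h),a=cv2.minAreaRect(k); print(th,x+315,y+185,w,h,pt(c,x+315,y+185,.06))
cv2.imwrite("pics/hole.png",cv2.resize(c["pixels"][145:225,290:370],(560,560),interpolation=0))
E
```

```text
top
58 [280.5 216.1] med [ 0.5375 -0.091   0.0828] mid [ 0.5374 -0.091 ] ext [24. 22.]
61 [247.9 221.1] med [0.5213 0.0067 0.0827] mid [0.5216 0.0067] ext [25. 24.]
60 [214.8 226. ] med [0.5052 0.1053 0.0825] mid [0.5054 0.1054] ext [24. 24.]
38 [145.8 225.1] med [0.5043 0.3064 0.101 ] mid [0.5042 0.3064] ext [18. 18.]
w1
168 [460.4 101.2] med [0.4995 0.299  0.0855] mid [0.5023 0.3031] ext [18. 13.]
301 [311.6 162.5] med [0.5039 0.1062 0.0813] mid [0.5043 0.1065] ext [25. 25.]
279 [248.1 200. ] med [0.5199 0.0081 0.0814] mid [0.5206 0.0077] ext [26. 25.]
245 [189.3 234.6] med [ 0.5358 -0.0892  0.0813] mid [ 0.5363 -0.0908] ext [25. 25.]
260 [473.3 100.9] med [0.5027 0.306  0.0991] mid [0.5029 0.3068] ext [19. 20.]
side
29 [273.9 170. ] med [ 0.5377 -0.0872  0.0799] mid [ 0.5377 -0.0897] ext [20. 26.]
34 [278.6 184.8] med [0.5235 0.0127 0.0799] mid [0.5234 0.0111] ext [22. 23.]
42 [284.9 201.5] med [0.5057 0.1087 0.0801] mid [0.5055 0.1063] ext [24. 26.]
50 [287.6 246.4] med [0.5043 0.3156 0.0859] mid [0.5051 0.3132] ext [17. 10.]
40 [287.6 240.5] med [0.5044 0.3079 0.0984] mid [0.5052 0.308 ] ext [17. 19.]
a [0.50508309 0.10586141] [0.5791036  0.11794294]
b [0.52119179 0.00716739] [0.59521231 0.01924892]
c [ 0.5373005  -0.09152663] [ 0.61132102 -0.0794451 ]
98 223.0
110 335.43311882019043 205.62738800048828 6.464503765106201 13.40786075592041 [0.58248785 0.11879132 0.06      ]
```

View pics/hole.png

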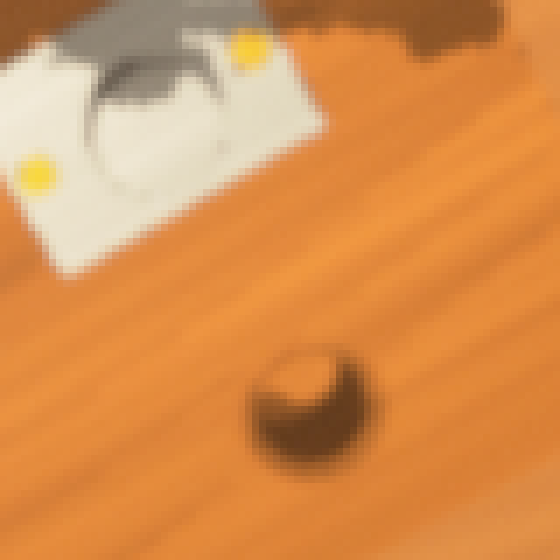

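The crop shows hole a centred at about (334.3,203.3), and all views agree to within 2 mm. Next I go above catch a.

Emit:
play_rows:
  series:
    - [[5, 16, -45], [0, 0, 0], 1]
    - [[9, 32, -90], [0, 0, 0], 1]
    - [[14, 48, -135], [0, 0, 0], 1]
    - [[18, 65, -175], [0, 0, 0], 1]
    - [[18, 65, -195], [0, 0, 0], 1]
    - [[18, 65, -203], [0, 0, 0], 1]
    - [[18, 65, -203], [0, 0, 0], 1]

```text
t: 2.65
eef_pos: [0.5046, 0.1066, 0.0871]
eef_rot: [-180.0, -0.0, 157.7]
force: [0.6, -1.2, -1.1]
opening: 0.0005
gripper_force: 0.0
```

Emit:
play_rows:
  series:
    - [[0, 0, -1.5], [0, 0, 0], 1]
    - [[0, 0, -3], [0, 0, 0], 1]
    - [[0, 0, -4], [0, 0, 0], 1]
    - [[0, 0, -4.8], [0, 0, 0], 1]
    - [[0, 0, -5.5], [0, 0, 0], 1]
    - [[0, 0, -6], [0, 0, 0], 1]
    - [[0, 0, -6], [0, 0, 0], 1]

```text
t: 3.52
eef_pos: [0.5048, 0.106, 0.081]
eef_rot: [180.0, 0.0, 157.6]
force: [-0.3, -0.8, 2.8]
opening: 0.0004
gripper_force: 1.3
```

Emit:
play_rows:
  series:
    - [[0, 0, -0.3], [0, 0, 0], 1]
    - [[0, 0, -0.6], [0, 0, 0], 1]
    - [[0, 0, -0.6], [0, 0, 0], 1]

```text
t: 3.9
eef_pos: [0.5048, 0.106, 0.0805]
eef_rot: [180.0, 0.0, 157.6]
force: [-0.8, -2.2, 4.6]
opening: 0.0006
gripper_force: 2.5
```

Emit:
play_rows:
  series:
    - [[0, 0, -0.3], [0, 0, 0], 1]
    - [[0, 0, -0.6], [0, 0, 0], 1]
    - [[0, 0, -0.6], [0, 0, 0], 1]

```text
t: 4.28
eef_pos: [0.5048, 0.106, 0.0799]
eef_rot: [180.0, 0.0, 157.6]
force: [-1.2, -1.7, 6.9]
opening: 0.0001
gripper_force: 3.5
```

```bash
python3 -c "
from cell import *
s=sense();print(s['eef_pos'],s['force'])"
```

```text
[0.50484357 0.10603786 0.07994004] [-1.17662572 -1.74054568  6.94584956]
```

Emit:
play_rows:
  series:
    - [[0, 0, -0.3], [0, 0, 0], 1]
    - [[0, 0, -0.5], [0, 0, 0], 1]
    - [[0, 0, -0.5], [0, 0, 0], 1]

```text
t: 4.65
eef_pos: [0.5049, 0.106, 0.0795]
eef_rot: [-180.0, 0.0, 157.6]
force: [-0.9, -0.9, 8.9]
opening: 0.0005
gripper_force: 4.5
```

At 2.5 mm of travel catch a already takes 8.9 N and is rising about 4–5 N/mm, so it is the stiff one. I let it out and go to b.

Emit:
play_rows:
  series:
    - [[0, 0, 2], [0, 0, 0], 1]
    - [[0, 0, 5], [0, 0, 0], 1]
    - [[0, 0, 20], [0, 0, 0], 1]
    - [[8, -50, 20], [0, 0, 0], 1]
    - [[16, -99, 20], [0, 0, 0], 1]
    - [[16, -99, 8], [0, 0, 0], 1]
    - [[16, -99, 5], [0, 0, 0], 1]
    - [[16, -99, 5], [0, 0, 0], 1]

```text
t: 5.65
eef_pos: [0.5204, 0.008, 0.0842]
eef_rot: [-180.0, -0.0, 157.7]
force: [0.8, 0.3, 0.4]
opening: 0.0003
gripper_force: 0.0
```

Emit:
play_rows:
  series:
    - [[0, 0, -1], [0, 0, 0], 1]
    - [[0, 0, -2], [0, 0, 0], 1]
    - [[0, 0, -2.8], [0, 0, 0], 1]
    - [[0, 0, -3.4], [0, 0, 0], 1]
    - [[0, 0, -4], [0, 0, 0], 1]
    - [[0, 0, -4.5], [0, 0, 0], 1]
    - [[0, 0, -4.5], [0, 0, 0], 1]

```text
t: 6.52
eef_pos: [0.5208, 0.0071, 0.0798]
eef_rot: [180.0, 0.0, 157.6]
force: [0.4, 1.1, 1.7]
opening: 0.0006
gripper_force: 1.0
```

Catch b takes only 1.7 N at about 2 mm, so it is sound. I press it through.

Emit:
play_rows:
  series:
    - [[0, 0, -0.8], [0, 0, 0], 1]
    - [[0, 0, -1.6], [0, 0, 0], 1]
    - [[0, 0, -2.2], [0, 0, 0], 1]
    - [[0, 0, -2.8], [0, 0, 0], 1]
    - [[0, 0, -2.8], [0, 0, 0], 1]

```text
t: 7.15
eef_pos: [0.5208, 0.0071, 0.0769]
eef_rot: [180.0, 0.0, 157.6]
force: [-0.5, 1.7, 2.9]
opening: 0.0008
gripper_force: 1.7
```

Emit:
play_rows:
  series:
    - [[0, 0, -0.7], [0, 0, 0], 1]
    - [[0, 0, -1.4], [0, 0, 0], 1]
    - [[0, 0, -2.1], [0, 0, 0], 1]
    - [[0, 0, -2.8], [0, 0, 0], 1]
    - [[0, 0, -3.4], [0, 0, 0], 1]
    - [[0, 0, -4], [0, 0, 0], 1]
    - [[0, 0, -4.4], [0, 0, 0], 1]
    - [[0, 0, -4.4], [0, 0, 0], 1]

```text
t: 8.15
eef_pos: [0.5207, 0.0071, 0.0725]
eef_rot: [-180.0, -0.0, 157.6]
force: [0.2, 0.6, -0.2]
opening: 0.0007
gripper_force: 0.0
```

The force is back to zero at 9.5 mm, so b has clicked. Now c.

Emit:
play_rows:
  series:
    - [[0, 0, 12], [0, 0, 0], 1]
    - [[0, 0, 27], [0, 0, 0], 1]
    - [[8, -49, 27], [0, 0, 0], 1]
    - [[16, -98, 27], [0, 0, 0], 1]
    - [[16, -98, 15], [0, 0, 0], 1]
    - [[16, -98, 12], [0, 0, 0], 1]
    - [[16, -98, 12], [0, 0, 0], 1]

```text
t: 9.02
eef_pos: [0.5364, -0.0901, 0.0846]
eef_rot: [-180.0, -0.0, 157.7]
force: [-0.5, 0.0, -0.1]
opening: 0.0006
gripper_force: 0.0
```

Emit:
play_rows:
  series:
    - [[0, 0, -1], [0, 0, 0], 1]
    - [[0, 0, -2], [0, 0, 0], 1]
    - [[0, 0, -2.8], [0, 0, 0], 1]
    - [[0, 0, -3.4], [0, 0, 0], 1]
    - [[0, 0, -4], [0, 0, 0], 1]
    - [[0, 0, -4.5], [0, 0, 0], 1]
    - [[0, 0, -4.5], [0, 0, 0], 1]

```text
t: 9.9
eef_pos: [0.5368, -0.0909, 0.0801]
eef_rot: [180.0, 0.0, 157.6]
force: [-0.0, 1.2, 1.4]
opening: 0.0001
gripper_force: 1.0
```

Catch c is also soft, so it is sound too.

Emit:
play_rows:
  series:
    - [[0, 0, -0.8], [0, 0, 0], 1]
    - [[0, 0, -1.6], [0, 0, 0], 1]
    - [[0, 0, -2.4], [0, 0, 0], 1]
    - [[0, 0, -3.1], [0, 0, 0], 1]
    - [[0, 0, -3.1], [0, 0, 0], 1]

```text
t: 10.52
eef_pos: [0.5368, -0.091, 0.077]
eef_rot: [180.0, 0.0, 157.6]
force: [-0.0, 1.6, 4.3]
opening: 0.0007
gripper_force: 2.1
```

Emit:
play_rows:
  series:
    - [[0, 0, -0.7], [0, 0, 0], 1]
    - [[0, 0, -1.4], [0, 0, 0], 1]
    - [[0, 0, -2.1], [0, 0, 0], 1]
    - [[0, 0, -2.8], [0, 0, 0], 1]
    - [[0, 0, -3.4], [0, 0, 0], 1]
    - [[0, 0, -4], [0, 0, 0], 1]
    - [[0, 0, -4.4], [0, 0, 0], 1]
    - [[0, 0, -4.4], [0, 0, 0], 1]

```text
t: 11.52
eef_pos: [0.5367, -0.0909, 0.0725]
eef_rot: [-180.0, -0.0, 157.6]
force: [-0.4, -1.2, 0.1]
opening: 0.0005
gripper_force: 0.0
```

Emit:
play_rows:
  series:
    - [[0, 0, 40], [0, 0, 0], 1]
    - [[0, 20, 95], [0, 0, 0], 1]
    - [[-3, 60, 128], [0, 0, 0], 0]
    - [[-8, 115, 128], [0, 0, 0], -1]
    - [[-13, 170, 128], [0, 0, 0], -1]
    - [[-18, 225, 128], [0, 0, 0], -1]
    - [[-23, 280, 128], [0, 0, 0], -1]
    - [[-28, 335, 128], [0, 0, 0], -1]

```text
t: 12.52
eef_pos: [0.5083, 0.2459, 0.2008]
eef_rot: [180.0, 0.0, 157.6]
force: [0.8, 0.5, 0.2]
opening: 0.0577
gripper_force: 0.0
```

Run:
```python
from m import *
s=sense(); print(s["t"],s["eef_pos"],s["opening"])
c=cam("wrist"); np.save("w2.npy",c,allow_pickle=True); blobs(c,.0955,.106); blobs(c,.067,.09)
print("top");c=cam("top"); blobs(c,.067,.09)
```

```text
12.525 [0.50833635 0.24591054 0.20077426] 0.05769797510184758
351 [319.  163.7] med [0.503  0.3074 0.0993] mid [0.5032 0.3075] ext [19. 20.]
101 [310.4 154.5] med [0.4949 0.3041 0.0789] mid [0.4988 0.3064] ext [11. 18.]
459 [142.2 230.2] med [0.5041 0.1086 0.0814] mid [0.5046 0.1068] ext [25. 25.]
64 [ 72.5 261.9] med [0.5111 0.0064 0.0703] mid [0.5118 0.007 ] ext [ 7. 18.]
top
53 [280.3 216.5] med [ 0.536  -0.0906  0.0717] mid [ 0.5375 -0.0918] ext [22. 22.]
60 [247.9 221.5] med [0.522  0.0068 0.0718] mid [0.5208 0.0068] ext [22. 30.]
62 [214.9 226.2] med [0.505  0.1053 0.0826] mid [0.5044 0.1053] ext [26. 25.]
```

b and c are down (z 0.0717) and a is out (0.0826). The dowel is at (0.503,0.307). I go down around it.

Emit:
play_rows:
  series:
    - [[-3, 35, 0], [0, 0, 0], -1]
    - [[-5, 61, 0], [0, 0, 0], -1]
    - [[-5, 61, -30], [0, 0, 0], -1]
    - [[-5, 61, -70], [0, 0, 0], -1]
    - [[-5, 61, -110], [0, 0, 0], -1]
    - [[-5, 61, -135], [0, 0, 0], -1]
    - [[-5, 61, -140], [0, 0, 0], -1]
    - [[-5, 61, -140], [0, 0, 0], -1]

```text
t: 13.62
eef_pos: [0.5041, 0.305, 0.0611]
eef_rot: [180.0, 0.0, 157.6]
force: [-0.5, 0.6, 0.5]
opening: 0.091
gripper_force: 0.0
```

```bash
python3 -c "
from m import *
s=sense();print(s['eef_pos'],s['eef_rot'],s['force'],s['opening'])
c=cam('top');blobs(c,.0955,.106)
c=cam('side');blobs(c,.0955,.106)"
```

```text
[0.50405286 0.30495421 0.0610757 ] [1.79990780e+02 8.78307533e-03 1.57597261e+02] [-0.4880484   0.6288161   0.48075285] 0.09102879980972356
16 [ 10.8 190. ] med [0.6035 0.7121 0.1016] mid [0.6033 0.7102] ext [ 8. 37.]
52 [279.4 253.5] med [0.5263 0.3575 0.101 ] mid [0.5252 0.3578] ext [34. 15.]
```

Emit:
play_rows:
  series:
    - [[-1, 2, 0], [0, 0, 0], -1]
    - [[-1, 2, 0], [0, 0, 0], 0]
    - [[-1, 2, 0], [0, 0, 0], 1]
    - [[-1, 2, 0], [0, 0, 0], 1]
    - [[-1, 2, 0], [0, 0, 0], 1]
    - [[-1, 2, 0], [0, 0, 0], 1]
    - [[-1, 2, 0], [0, 0, 0], 1]
    - [[-1, 2, 0], [0, 0, 0], 1]
  grip_force: 20

```text
t: 14.72
eef_pos: [0.5027, 0.307, 0.0606]
eef_rot: [-180.0, 0.0, 157.6]
force: [0.2, 0.3, -0.3]
opening: 0.0243
gripper_force: 0.0
```

Emit:
play_rows:
  series:
    - [[0, 0, 0], [0, 0, 0], 1]
    - [[0, 0, 0], [0, 0, 0], 1]
    - [[0, 0, 0], [0, 0, 0], 1]
    - [[0, 0, 0], [0, 0, 0], 1]

```text
t: 15.22
eef_pos: [0.5027, 0.3071, 0.0606]
eef_rot: [-180.0, -0.0, 157.6]
force: [-0.4, 0.5, 0.1]
opening: 0.0197
gripper_force: 20.0
```

Emit:
play_rows:
  series:
    - [[0, 0, 20], [0, 0, 0], 1]
    - [[0, 0, 50], [0, 0, 0], 1]
    - [[0, 0, 90], [0, 0, 0], 1]
    - [[0, 0, 90], [0, 0, 0], 1]

```text
t: 15.72
eef_pos: [0.5045, 0.3081, 0.1548]
eef_rot: [179.7, 0.2, 157.6]
force: [0.8, -0.5, -1.3]
opening: 0.0196
gripper_force: 20.0
```

```bash
python3 -c "
from m import *
s=sense();print(s['t'],s['eef_pos'],s['force'],s['opening'],s['gripper_force'])
c=cam('side');np.save('s3.npy',c,allow_pickle=True)
P=cloud(c);q=(c['range_z']>0)&(abs(P[...,0]-.503)<.03)&(abs(P[...,1]-.312)<.02)&(P[...,2]>.07)&(P[...,2]<.14);A=P[q]
for z in np.arange(.08,.14,.01):
  B=A[abs(A[:,2]-z)<.005]; print(round(z,2),len(B),B.mean(0) if len(B) else '', (B.min(0)[0],B.max(0)[0]) if len(B) else '')
print(A[:,2].min());cv2.imwrite('pics/s3.png',cv2.resize(c['pixels'][150:290,200:400],(800,560)))"
```

```text
15.725 [0.50453035 0.30810021 0.15480861] [ 0.7762351  -0.48617682 -1.28644172] 0.019634792687960555 19.998054206371307
0.08 0  
0.09 4 [0.50550023 0.316169   0.09429408] (np.float64(0.5019339611231497), np.float64(0.509033332001936))
0.1 31 [0.50722484 0.31362677 0.10004442] (np.float64(0.49698314543975214), np.float64(0.5162271562702418))
0.11 25 [0.50621928 0.31529327 0.11008627] (np.float64(0.49744367295052616), np.float64(0.51421915560253))
0.12 30 [0.50600624 0.31511145 0.12019406] (np.float64(0.49787418813136813), np.float64(0.5144090625714139))
0.13 24 [0.50650216 0.31466446 0.12983567] (np.float64(0.4980036663560053), np.float64(0.5145449570789676))
0.14 15 [0.50763874 0.3152479  0.13753401] (np.float64(0.4984920270358684), np.float64(0.5146995420931794))
0.09373000836573632
```

View pics/s3.png

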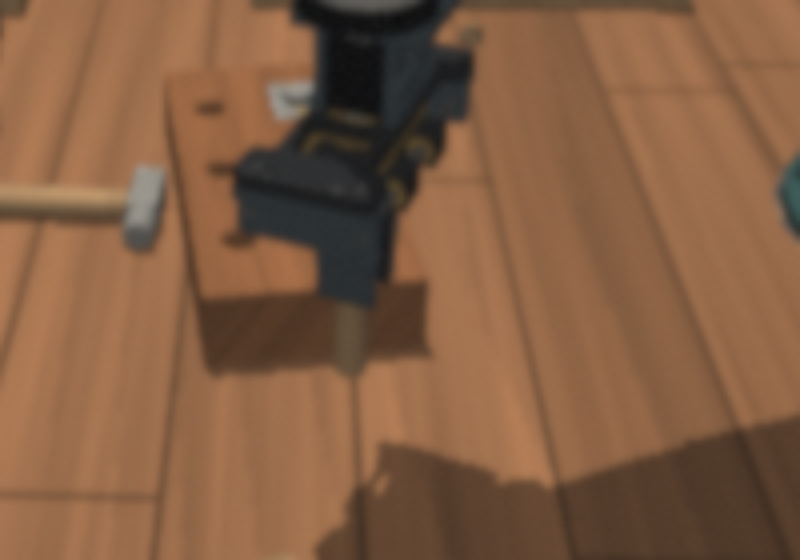

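The dowel is held upright in the fingers at about (350,340) in the crop. Its bottom is at z≈0.092, clear of the rail. I carry it over hole a.

Emit:
play_rows:
  series:
    - [[15, -38, 0], [0, 0, 0], 1]
    - [[31, -76, 0], [0, 0, 0], 1]
    - [[46, -114, 0], [0, 0, 0], 1]
    - [[61, -152, 0], [0, 0, 0], 1]
    - [[76, -189, 0], [0, 0, 0], 1]
    - [[76, -189, 0], [0, 0, 0], 1]
    - [[76, -189, -15], [0, 0, 0], 1]
    - [[76, -189, -15], [0, 0, 0], 1]

```text
t: 16.77
eef_pos: [0.5772, 0.1187, 0.1337]
eef_rot: [-179.9, -0.1, 157.7]
force: [0.2, -0.2, 0.1]
opening: 0.0199
gripper_force: 20.0
```

Run:
```python
from m import *
s=sense();print(s['t'],s['eef_pos'],s['force'],s['opening'])
w=np.load("w1.npy",allow_pickle=True).item(); print("hole w1",pt(w,334.3,203.3,.06))
c=cam("side"); P=cloud(c); q=(c['range_z']>0)&(abs(P[...,0]-.58)<.03)&(abs(P[...,1]-.125)<.03)&(P[...,2]>.079)&(P[...,2]<.11); A=P[q]
print(len(A),np.median(A,0),A[:,0].min(),A[:,0].max(),A[:,1].max(),A[:,2].min())
cv2.imwrite("pics/s4.png",np.hstack([cv2.resize(c["pixels"][160:240,230:310],(400,400)),cv2.resize(cam("wrist")["pixels"][100:300,160:360],(400,400))]))
```

```text
16.775 [0.57720787 0.11871694 0.13369634] [ 0.24150514 -0.24442049  0.09610037] 0.01993069754486587
hole w1 [0.57844584 0.11839049 0.06      ]
64 [0.5777096  0.12568281 0.09504522] 0.5692272787109864 0.5866167573361104 0.12879224110667736 0.07917625330789012
```

View pics/s4.png

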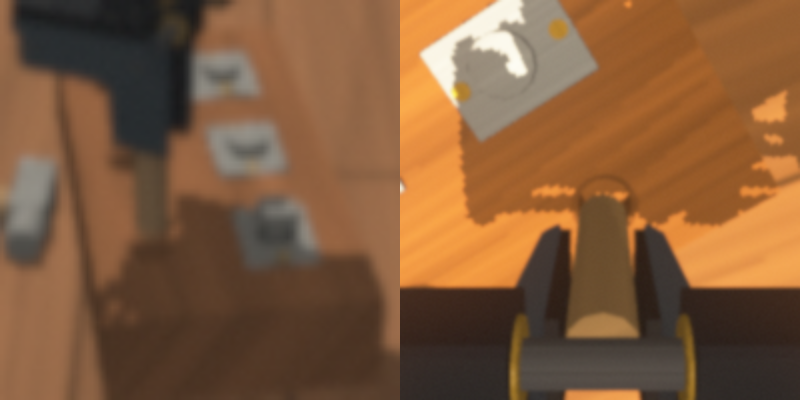

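The dowel sits directly over hole a in both views. I lower it to the mouth first and read the force.

Emit:
play_rows:
  series:
    - [[0, 0, 0], [0, 0, 0], 1]
    - [[0, 0, -6], [0, 0, 0], 1]
    - [[0, 0, -11], [0, 0, 0], 1]
    - [[0, 0, -14], [0, 0, 0], 1]
    - [[0, 0, -16], [0, 0, 0], 1]
    - [[0, 0, -18], [0, 0, 0], 1]
    - [[0, 0, -18], [0, 0, 0], 1]

```text
t: 17.75
eef_pos: [0.5787, 0.118, 0.1174]
eef_rot: [-180.0, -0.0, 157.6]
force: [0.6, -1.7, -0.1]
opening: 0.02
gripper_force: 20.0
```

It is in the mouth by 3 mm with no vertical force, so I continue.

Emit:
play_rows:
  series:
    - [[0, 0, -4], [0, 0, 0], 1]
    - [[0, 0, -8], [0, 0, 0], 1]
    - [[0, 0, -12], [0, 0, 0], 1]
    - [[0, 0, -16], [0, 0, 0], 1]
    - [[0, 0, -20], [0, 0, 0], 1]
    - [[0, 0, -23], [0, 0, 0], 1]
    - [[0, 0, -25.5], [0, 0, 0], 1]
    - [[0, 0, -25.5], [0, 0, 0], 1]

```text
t: 18.75
eef_pos: [0.5786, 0.118, 0.0919]
eef_rot: [-180.0, -0.0, 157.6]
force: [-0.4, 0.0, -1.0]
opening: 0.0193
gripper_force: 20.0
```

Emit:
play_rows:
  series:
    - [[0, 0, 0], [0, 0, 0], 0.3]
    - [[0, 0, 0], [0, 0, 0], -0.3]
    - [[0, 0, 0], [0, 0, 0], -1]
    - [[0, 0, 0], [0, 0, 0], -1]
    - [[0, 0, 0], [0, 0, 0], -1]
    - [[0, 0, 0], [0, 0, 0], -1]
    - [[0, 0, 10], [0, 0, 0], -1]
    - [[0, 0, 30], [0, 0, 0], -1]

```text
t: 19.75
eef_pos: [0.5784, 0.118, 0.1227]
eef_rot: [-180.0, -0.0, 157.6]
force: [0.3, 0.4, -0.2]
opening: 0.0909
gripper_force: 0.0
```

Emit:
play_rows:
  series:
    - [[0, 0, 40], [0, 0, 0], -1]
    - [[0, 0, 80], [0, 0, 0], -1]
    - [[-20, 50, 90], [0, 0, 0], -1]
    - [[-50, 100, 90], [0, 0, 0], -1]
    - [[-80, 150, 90], [0, 0, 0], -1]
    - [[-110, 200, 90], [0, 0, 0], -1]
    - [[-110, 200, 90], [0, 0, 0], -1]
    - [[-110, 200, 90], [0, 0, 0], -1]

```text
t: 20.75
eef_pos: [0.469, 0.3181, 0.2131]
eef_rot: [180.0, 0.0, 157.7]
force: [1.1, -0.2, 0.2]
opening: 0.0914
gripper_force: 0.0
```

Run:
```python
from m import *
s=sense();print(s['t'],s['eef_pos'],s['opening'])
for n in("top","side"):
    c=cam(n); print(n); blobs(c,.115,.15); blobs(c,.067,.09)
c=cam("top"); cv2.imwrite("pics/fin.png",cv2.resize(c["pixels"][130:260,80:320],(800,433)))
```

```text
20.75 [0.46899616 0.31808057 0.21313374] 0.0914128049840258
top
43 [210.7 199.3] med [0.5788 0.1152 0.1307] mid [0.5787 0.1168] ext [19. 20.]
47 [470.8 182.8] med [ 0.6502 -0.6885  0.0683] mid [ 0.65   -0.6872] ext [32. 37.]
55 [280.4 216.4] med [ 0.5386 -0.0907  0.0715] mid [ 0.5388 -0.092 ] ext [25. 22.]
55 [248.  221.5] med [0.5198 0.0067 0.0713] mid [0.5211 0.0067] ext [22. 24.]
62 [214.7 226. ] med [0.5053 0.1053 0.0825] mid [0.5058 0.1075] ext [25. 29.]
side
50 [259.1 190.6] med [0.5802 0.1237 0.1263] mid [0.5804 0.1183] ext [17. 22.]
16 [273.  172.4] med [ 0.541  -0.0919  0.0688] mid [ 0.541  -0.0882] ext [14. 29.]
21 [278.4 187.9] med [0.5248 0.0127 0.0687] mid [0.5234 0.0138] ext [22. 20.]
54 [284.9 202.2] med [0.5058 0.111  0.08  ] mid [0.5055 0.1078] ext [24. 29.]
46 [259.  204.7] med [0.5808 0.1252 0.0786] mid [0.5812 0.1223] ext [18. 14.]
```

View pics/fin.png

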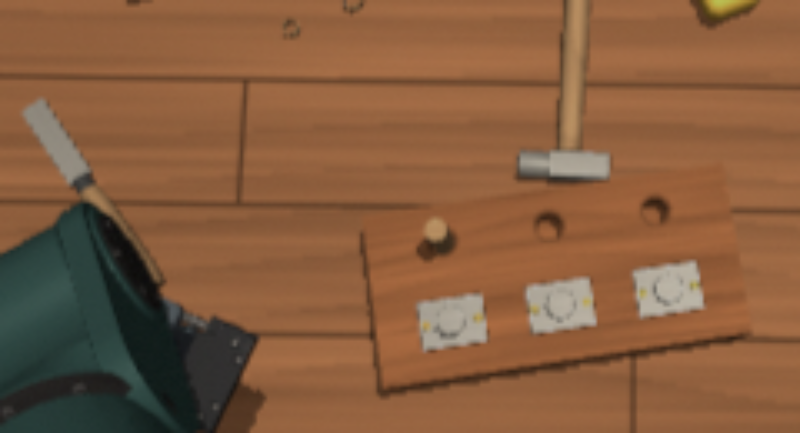

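The dowel stands home in hole a at about (436,231) in the crop, with its top at 0.1307. Catch a is out, b and c are in, and the hammer and chisel are undisturbed. I hand in.

```bash
python3 -c "
from cell import *
print(hand_in())"
```

```text
the job is handed in; nothing more can be done
None
```

Catches b and c are clicked in, the stiff catch a was pressed to about 9 N by the wrist sensor and let back out, the dowel stands home in hole a, and the job is handed in (no verdict was returned).

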